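# Kit the screw-terminal capacitors in their carrier

## Task

Gather the three capacitor cans that have two screw studs on top into the carrier tray, standing each one upright on the floor of the nest made for its size (small, medium, large). Set them down, do not drop them, and leave the look-alike cans with plain flat tops standing where they are.

Things in the scene. Friction and masses are not known exactly. Their poses are not given: they have to be found in the camera images.
- small_stud_can: small capacitor can, upright aluminium cylinder with a grey sleeve and a black top, 28 mm diameter, 48 mm tall, with two brass screw studs on the top (9 mm diameter, 9 mm tall, 14.6 mm apart along its x); loose; origin at the centre of its underside, z up
- medium_stud_can: medium capacitor can, upright aluminium cylinder with a grey sleeve and a black top, 38 mm diameter, 60 mm tall, with two brass screw studs on the top (9 mm diameter, 9 mm tall, 19.8 mm apart along its x); loose; origin at the centre of its underside, z up
- large_stud_can: large capacitor can, upright aluminium cylinder with a grey sleeve and a black top, 48 mm diameter, 74 mm tall, with two brass screw studs on the top (9 mm diameter, 9 mm tall, 25.0 mm apart along its x); loose; origin at the centre of its underside, z up
- medium_plain_can: look-alike: the same 38 mm diameter, 60 mm tall capacitor can but with a bare flat black top, no studs; does not belong in the tray; loose; origin at the centre of its underside, z up
- large_plain_can: look-alike: the same 48 mm diameter, 74 mm tall capacitor can but with a bare flat black top, no studs; does not belong in the tray; loose; origin at the centre of its underside, z up
- tray: shallow aluminium carrier tray, 90 x 258 x 12 mm, fixed to the table; holds the three nest blocks in a row along its y; origin at the centre of its underside, z up. A wooden shelf board 0.45 m above the table overhangs behind it (front edge from x 0.50, y 0.32 to x 0.75, y -0.38): swing the arm across in front of it. An open receiver stands at the right from y -0.42 on
- small_nest: square grey plastic nest block, 80 x 80 x 26 mm, fixed in the tray, with a round recess 46 mm across and 20 mm deep in its top, for the 28 mm can; nests stand 83 mm apart along the tray's y, in any order; origin at the centre of its underside (3 mm above the table), recess floor 6 mm and top 26 mm above it; x, y parallel to the tray's
- medium_nest: square grey plastic nest block, 80 x 80 x 26 mm, fixed in the tray, with a round recess 56 mm across and 20 mm deep in its top, for the 38 mm can; nests stand 83 mm apart along the tray's y, in any order; origin at the centre of its underside (3 mm above the table), recess floor 6 mm and top 26 mm above it; x, y parallel to the tray's
- large_nest: square grey plastic nest block, 80 x 80 x 26 mm, fixed in the tray, with a round recess 66 mm across and 20 mm deep in its top, for the 48 mm can; nests stand 83 mm apart along the tray's y, in any order; origin at the centre of its underside (3 mm above the table), recess floor 6 mm and top 26 mm above it; x, y parallel to the tray's

How it is judged:
At the end, for the whole second after the job is handed in: Each stud can stands upright (within 0.08 rad) on the floor of the nest of its own size, within 13 mm of the nest's centre, released and at rest; both plain-topped cans stand upright within 25 mm of where they were (horizontal distance between small_stud_can and small_nest below 0.013 m and z of small_stud_can in the frame of small_nest between 0.002 and 0.01 m and angle between each of small_stud_can, medium_stud_can, large_stud_can, medium_plain_can, large_plain_can's own z axis and vertical below 0.08 rad and linear speed of each of small_stud_can, medium_stud_can, large_stud_can, medium_plain_can, large_plain_can below 0.02 m/s and angular speed of each of small_stud_can, medium_stud_can, large_stud_can below 0.2 rad/s and horizontal distance between medium_stud_can and medium_nest below 0.013 m and z of medium_stud_can in the frame of medium_nest between 0.002 and 0.01 m and horizontal distance between large_stud_can and large_nest below 0.013 m and z of large_stud_can in the frame of large_nest between 0.002 and 0.01 m and distance of each of medium_plain_can, large_plain_can from where it was at the start of the episode below 0.025 m); the robot touches nothing.
It fails at once if the small stud can is dropped: let go with its underside more than 60 mm above the table (height (world z) of small_stud_can above 0.06 m and contact force between the fingers and small_stud_can below 0.02 N).
It fails at once if the medium stud can is dropped: let go with its underside more than 60 mm above the table (height (world z) of medium_stud_can above 0.06 m and contact force between the fingers and medium_stud_can below 0.02 N).
It fails at once if the large stud can is dropped: let go with its underside more than 60 mm above the table (height (world z) of large_stud_can above 0.06 m and contact force between the fingers and large_stud_can below 0.02 N).
It fails at once if the medium plain-topped can is moved by more than 40 mm or tipped over (distance of medium_plain_can from where it was at the start of the episode above 0.04 m or angle between medium_plain_can's own z axis and vertical above 0.5 rad).
It fails at once if the large plain-topped can is moved by more than 40 mm or tipped over (distance of large_plain_can from where it was at the start of the episode above 0.04 m or angle between large_plain_can's own z axis and vertical above 0.5 rad).
It also fails if it takes over 83 s, if anything falls off the work surface, if the arm or the gripper's body presses on something with over 40 N, if the wrist force passes 120 N, or if a joint passes its speed limit or range.

## Robot

A 7-joint arm with a two-finger parallel gripper is mounted at the origin on a cart in front of the work surface, level with it; the furniture and walls round the work are solid. World frame = base frame: x ahead of the robot, y to its left, z up, the work surface at z = 0. Lengths are in m, angles in rad, forces in N, time in s.
With the tool pointing down it reaches from about 0.4 to 0.9 m from the base axis. Payload 5.6 kg.
Tool frame: the origin (TCP) lies midway between the tips of the shut fingers; the grasp point (between the pads) lies 19 mm behind it; z points along the fingers, y is the line along which they close (so a half turn about z gives the same grasp; the last joint's range is limited). The gripper opens to 92 mm and grips with 3 to 60 N. Pads are 20 mm wide; open, the fingers measure 128 mm over their backs; the gripper's body (75 mm by 189 mm) begins 69 mm behind the grasp point.
Start: joints at [1.182, 0.468, -0.012, 1.603, 0.006, 1.071, -0.056], TCP at [0.22, -0.612, 0.215] pointing down, gripper open.
Joint ranges: [-2.53, 2.53], [-0.31, 2.02], [-1.57, 1.55], [0.28, 2.44], [-1.29, 4.43], [0.15, 1.84], [-2.92, 2.92]. Speed limits (rad/s): [2.57, 2.57, 3.14, 3.14, 3.14, 3.14, 3.14].

## Interface

Orientations are given as a 3x3 rotation matrix whose columns are the frame's x, y, z axes.
In Python, from station import env, effector, solver, viewer, workorder, search_frame, tip_of gives the robot as it stands. Calls block until the motion is done:
- env.reach(position, orientation): joint-space move of the TCP to a pose.
- env.movel(position, frame=None, rate=0.15): straight line of the TCP; frame=None keeps the orientation; rate is the mean speed in m/s.
- env.goto_joints(angles): joint-space move.
- effector.release() and effector.grasp(squeeze=None): open the fingers fully, or close them until they stop; squeeze is the grip in N (None keeps the last).
- env.pause(seconds).
- solver.inverse_kinematics(position, orientation): joint angles nearest the present ones, or None.
- env.sense(): the state.
- viewer.read_camera(name): name is "scene" or "top" or "wrist"; returns (picture, depth): 384x512x3 uint8, red, green, blue; 384x512 float32, m along the optical axis (not along the pixel's ray), 0 where there is no reading.
- viewer.camera_info(name): a dict with "intrinsics" (3x3 intrinsics, pixels), "eye" and "rotation" of the camera in the world; the wrist camera has in their place "T_tool_cam" (4x4, takes a point from camera to tool coordinates, whose origin is the TCP and whose axes are the flange's). Camera axes: x right, y up, looking along -z (the intrinsics and any distortion apply to the point x, -y, -z); pixel columns grow to the right and rows downward; lengths in m; the calibration is good to about 2 mm. A picture is of the moment at which its call begins: read the wrist's pose just before it. camera_info takes no time and is no camera call.
A pose or a line that the arm cannot do raises env.PlanningError and nothing moves.
- workorder.finish_job(): hands the job in; it is judged then, once.
Trained networks look in the newest picture that a camera, given by its name, has taken for a name from the list of things; names that differ only in an ending like _2 or _b are one class to them, and where a whole thing is asked for, a point or a joint stands for the part that bears it (a point fixed in the world has none). Each returns a list of dicts, best first, with "score" (0 to 1); they miss things now and then, are a little off and sometimes report something else, mostly with a low value. They report only what shows in the picture. A call takes as long as a camera call.
- search_frame(camera, name): "at" ([x, y, z] in m, in world coordinates, good to about 4 mm: the middle of the surface that is visible of it).
- tip_of(camera, name): "at" ([x, y, z] in m, in world coordinates, good to about 4 mm: a listed point, or the origin of a listed thing).
The state is a dict: "t": time; "joint_positions": joint angles; "joint_velocities": joint speeds; "tau": joint torques, N m; "ee_pos": TCP position; "tcp_rot": TCP orientation; "wrist_force": force on the tool from outside, world axes, zero at the start; "moment": the same for the moment, N m; "gripper_width": finger opening in m; "grasp_force": force on a finger pad.
Only numpy, scipy, OpenCV 4.12 (cv2) and the standard library are available. Lean on these libraries where they do the work, as an engineer would, in place of code of your own. Each camera call takes 0.05 s, during which the arm holds its last target. There are 200 camera calls.

## Working session

There is one attempt and no reset: what is moved stays moved. The work goes in short steps, each a Python script; the robot and the scene stay as the last script left them, time stands still between calls to the robot, and variables do not carry over. Pictures are saved under pics/ and viewed, at most 14 in all, crops included, and the job is handed in when it is done.

```bash
ls; mkdir -p pics
python3 - <<'E'
from station import env, viewer, search_frame, tip_of
import cv2, numpy as np
ims=[]
for c in ("scene","top"):
    p,d=viewer.read_camera(c); ims.append(p)
    i=viewer.camera_info(c); print(c,{k:np.round(v,3).tolist() if not isinstance(v,str) else v for k,v in i.items()})
    np.savez(f"pics/{c}.npz",p=p,d=d)
    for n in ("small_stud_can","medium_stud_can","large_stud_can","medium_plain_can","large_plain_can","tray","small_nest","medium_nest","large_nest"):
        print(n,[(np.round(r["at"],3).tolist(),round(r["score"],2)) for r in tip_of(c,n)[:3]])
    cv2.imwrite(f"pics/{c}.png",cv2.resize(p[:,:,::-1],(800,600)))
print(env.sense()["t"])
E
```

```text
pics
scene {'intrinsics': [[450.103, 0.0, 252.826], [0.0, 450.103, 187.257], [0.0, 0.0, 1.0]], 'eye': [-0.304, 0.592, 0.758], 'rotation': [[-0.616, 0.461, -0.64], [-0.788, -0.342, 0.512], [0.017, 0.819, 0.573]]}
small_stud_can [([0.43, -0.203, -0.001], 0.69), ([0.443, 0.127, 0.002], 0.39)]
medium_stud_can [([0.432, -0.088, 0.002], 0.61)]
large_stud_can [([0.552, -0.134, -0.004], 0.63)]
medium_plain_can [([0.424, -0.321, -0.001], 0.71)]
large_plain_can [([0.531, -0.247, 0.0], 0.84)]
tray [([0.444, 0.13, 0.001], 0.57)]
small_nest [([0.443, 0.132, 0.002], 0.69)]
medium_nest [([0.469, 0.045, 0.004], 0.7)]
large_nest [([0.414, 0.206, 0.001], 0.88)]
top {'intrinsics': [[416.725, 0.0, 262.272], [0.0, 416.725, 190.661], [0.0, 0.0, 1.0]], 'eye': [0.439, -0.023, 1.205], 'rotation': [[-0.014, 1.0, -0.027], [-1.0, -0.014, 0.005], [0.005, 0.027, 1.0]]}
small_stud_can [([0.427, -0.203, 0.004], 0.5)]
medium_stud_can [([0.425, -0.099, -0.004], 0.66)]
large_stud_can [([0.551, -0.136, -0.001], 0.77)]
medium_plain_can [([0.424, -0.323, -0.008], 0.76), ([0.411, 0.208, 0.004], 0.55)]
large_plain_can []
tray [([0.438, 0.126, -0.004], 0.91), ([0.425, -0.321, -0.003], 0.3)]
small_nest [([0.439, 0.125, 0.002], 0.77)]
medium_nest [([0.464, 0.049, -0.0], 0.69)]
large_nest [([0.412, 0.209, 0.002], 0.94)]
1.0
```

View pics/scene.png

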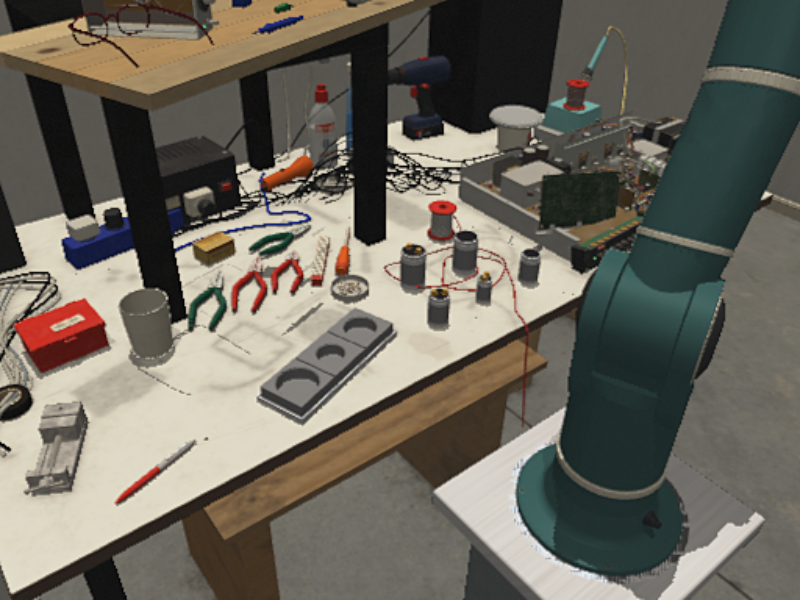

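View pics/top.png

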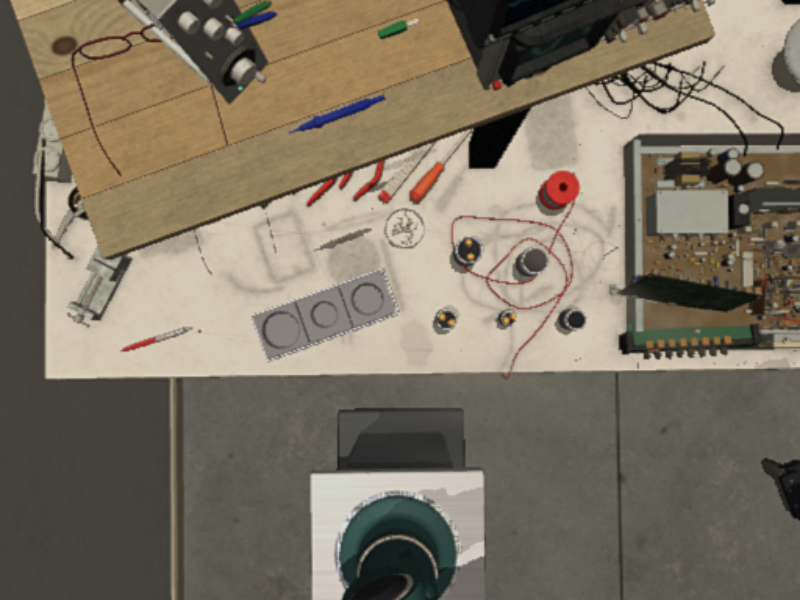

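The stud cans (scene view) are large at (413,265), medium at (438,307) and small at (485,288). The plain ones are at (465,250) and (530,265). In the top view, the tray at (325,315) has its nests left to right as large, small, medium. I'll refine these positions from depth.

```bash
cat > h.py <<'E'
import numpy as np, cv2
from station import viewer
def cloud(c,d):
    i=viewer.camera_info(c);K=np.array(i["intrinsics"])
    v,u=np.nonzero(d>0);z=d[v,u]
    P=np.c_[(u-K[0,2])/K[0,0]*z,-(v-K[1,2])/K[1,1]*z,-z]
    return P@np.array(i["rotation"]).T+np.array(i["eye"])
E
python3 - <<'E'
from h import *
P={c:cloud(c,np.load(f"pics/{c}.npz")["d"]) for c in("top","scene")}
G={"sS":(.428,-.203,.048,14),"mS":(.428,-.094,.06,19),"lS":(.551,-.135,.074,24),"mP":(.424,-.322,.06,19),"lP":(.531,-.247,.074,24)}
for n,(x,y,h,r) in G.items():
    for c in P:
        q=P[c];m=(np.hypot(q[:,0]-x,q[:,1]-y)<.04)&(abs(q[:,2]-h)<.005)
        q=q[m]; (cx,cy),R=cv2.minEnclosingCircle((q[:,:2]*1000).astype(np.float32))
        a=P[c];a=a[(np.hypot(a[:,0]-x,a[:,1]-y)<.04)]
        print(n,c,m.sum(),(q[:,:2].min(0)+q[:,:2].max(0))/2*1000,cx,cy,R,"zmax",a[:,2].max(),"zmed",np.median(q[:,2]))
for c in P:
    q=P[c];m=(np.hypot(q[:,0]-.438,q[:,1]-.127)<.16)&(abs(q[:,2]-.029)<.004)
    print(c,cv2.minAreaRect((q[m][:,:2]*1000).astype(np.float32)),m.sum(),np.median(q[m][:,2]))
E
```

```text
sS top 55 [ 431.836928   -204.51048148] 432.64886474609375 -204.75611877441406 13.520297050476074 zmax 0.05857384141284938 zmed 0.0478184956457004
sS scene 38 [ 430.15870804 -201.57418373] 429.8101501464844 -201.92979431152344 13.512154579162598 zmax 0.05603370346771208 zmed 0.04616298498355631
mS top 125 [432.01116152 -92.64386803] 431.9232482910156 -92.82606506347656 18.408567428588867 zmax 0.07328505370988503 zmed 0.059655387179691655
mS scene 81 [427.39939456 -89.6265033 ] 428.7164611816406 -88.98283386230469 19.665843963623047 zmax 0.0698106102068542 zmed 0.05856329490094758
lS top 208 [ 552.86925028 -133.01693385] 552.90869140625 -133.47833251953125 23.374156951904297 zmax 0.08695968152854872 zmed 0.07370403495376254
lS scene 104 [ 549.01494029 -130.08625981] 548.1202392578125 -129.43118286132812 24.022560119628906 zmax 0.08373047906456987 zmed 0.07277093083589553
mP top 138 [ 428.81768729 -320.75635472] 428.7779846191406 -320.49273681640625 18.18614387512207 zmax 0.06452664337038194 zmed 0.05968708940193568
mP scene 69 [ 424.66868997 -317.38363689] 423.992919921875 -317.6162109375 20.73556900024414 zmax 0.06174869455904841 zmed 0.05829644436659953
lP top 222 [ 533.38663555 -247.24400663] 532.5221557617188 -248.12974548339844 23.466585159301758 zmax 0.07999417877528692 zmed 0.07331323565477821
lP scene 103 [ 529.84460003 -244.34028758] 529.73095703125 -243.69036865234375 24.24846839904785 zmax 0.07640078973372877 zmed 0.07239757628726695
top ((444.28179931640625, 126.87033081054688), (80.01713562011719, 246.30044555664062), 19.084922790527344) 1310 0.028008347385552468
scene ((441.0045166015625, 128.82960510253906), (82.95830535888672, 247.96595764160156), 18.973230361938477) 1168 0.02695144676555239
```

```bash
cat >> h.py <<'E'
from station import env,effector,solver
a=np.radians(19.03);TX=np.array([np.cos(a),np.sin(a)]);TY=np.array([-np.sin(a),np.cos(a)])
T=np.array([.4427,.1278])
y=np.r_[TX,0];z=np.array([0,0,-1.]);RA=np.c_[np.cross(y,z),y,z];RB=np.c_[-np.cross(y,z),-y,z]
CAN={"m":((.430,-.091),.047,T-.083*TY),"s":((.431,-.203),.043,T),"l":((.551,-.1315),.053,T+.083*TY)}
UP=.2
def say(*k):
    s=env.sense();print(*k,"t%.1f"%s["t"],"w%.4f"%s["gripper_width"],"g%.1f"%s["grasp_force"],np.round(s["wrist_force"],1),np.round(s["ee_pos"],4))
def pick(n,R):
    c,h,_=CAN[n];c=list(c)
    env.reach(c+[UP],R);env.movel(c+[h-.019]);say("at")
    effector.grasp(30);say("shut");env.movel(c+[UP],rate=.12);say("up")
def place(n,R):
    _,h,c=CAN[n];c=list(c)
    env.movel(c+[UP],R,rate=.2);say("over")
    env.movel(c+[h-.019+.025],rate=.12);env.movel(c+[h-.019+.010],rate=.03);say("down")
    effector.release();env.pause(.2);env.movel(c+[UP]);say("off")
E
python3 - <<'E'
from h import *
for R in(RA,RB):
    for n,(c,h,d) in CAN.items():
        for p in(c,d):
            for zz in(UP,h-.019):
                q=solver.inverse_kinematics(list(p)+[zz],R);print(n,zz,None if q is None else np.round(q,2))
E
```

```text
m 0.2 [ 0.7   0.19 -0.62  2.08  0.14  0.92  0.34]
m 0.028 [ 0.55  0.5  -0.49  2.2   0.45  0.54  0.05]
m 0.2 [ 0.55  0.3  -0.84  2.    0.28  0.96 -0.09]
m 0.028 [ 0.29  0.56 -0.57  2.12  0.52  0.6  -0.31]
s 0.2 [ 0.85  0.25 -0.54  2.    0.16  0.93  0.56]
s 0.023999999999999997 [ 0.75  0.54 -0.46  2.12  0.43  0.57  0.31]
s 0.2 [ 0.59  0.38 -1.11  2.01  0.41  0.99 -0.39]
s 0.023999999999999997 [ 0.2   0.58 -0.67  2.14  0.63  0.62 -0.59]
l 0.2 [ 0.66  0.42 -0.62  1.79  0.28  1.01  0.27]
l 0.034 [ 0.6   0.66 -0.55  1.9   0.5   0.73  0.09]
l 0.2 [ 0.36  0.36 -1.05  2.01  0.38  0.98 -0.54]
l 0.034 [ 0.14  0.62 -0.82  2.13  0.73  0.7  -0.85]
m 0.2 [ 0.32  0.14 -0.2   2.1   0.04  0.91 -2.71]
m 0.028 [ 0.1   0.44  0.04  2.23 -0.04  0.48 -2.64]
m 0.2 [-1.26  0.46  1.38  2.09 -0.53  1.02 -2.41]
m 0.028 [-0.87  0.64  0.88  2.19 -0.82  0.68 -2.21]
s 0.2 [ 0.37  0.19 -0.    2.03  0.    0.92 -2.44]
s 0.023999999999999997 [ 0.27  0.49  0.13  2.15 -0.12  0.51 -2.33]
s 0.2 [-1.46  0.41  1.39  2.12 -0.49  1.   -2.62]
s 0.023999999999999997 [ 0.62  1.06 -1.33  2.12  1.22  1.13  2.11]
l 0.2 [ 0.2   0.34 -0.03  1.82  0.01  0.97 -2.65]
l 0.034 [ 0.09  0.58  0.11  1.93 -0.1   0.64 -2.55]
l 0.2 [ 0.51  0.51 -1.3   2.    0.56  1.06  2.43]
l 0.034 [ 0.44  1.03 -1.33  2.11  1.18  1.12  1.96]
```

RA is well inside the joint ranges. Medium can first.

Run:
```python
from h import *
s=env.sense();effector.release()
env.movel([.3,-.45,.3],rate=.25);say("mid")
pick("m",RA)
p,d=viewer.read_camera("scene");cv2.imwrite("pics/m.png",cv2.resize(p[100:300,150:400,::-1],(750,600)))
```

```text
mid t2.2 w0.0916 g0.0 [ 0.3 -0.9 -0. ] [ 0.2989 -0.4509  0.2994]
at t4.9 w0.0917 g0.0 [-0.1  1.2  0.6] [ 0.4306 -0.0911  0.0286]
shut t5.8 w0.0374 g30.0 [-0.7  0.3 -0.2] [ 0.4299 -0.091   0.028 ]
up t7.4 w0.0371 g30.0 [-0.5  0.5 -1.7] [ 0.4295 -0.0909  0.1994]
```

View pics/m.png

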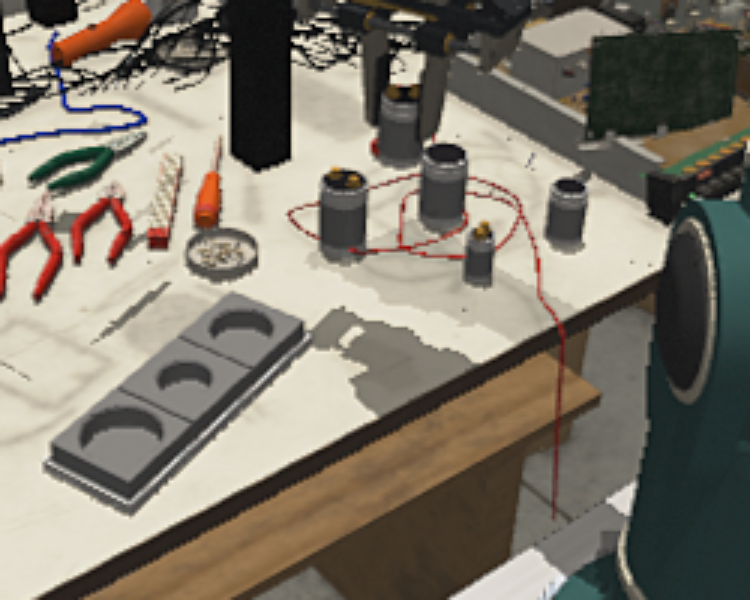

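The medium stud can is held upright at about (400,125), and the other cans haven't moved. Next I'll place it and pick the small one.

Run:
```python
from h import *
place("m",RA)
p,d=viewer.read_camera("scene");cv2.imwrite("pics/m2.png",cv2.resize(p[100:300,150:400,::-1],(750,600)))
```

```text
over t8.3 w0.0370 g30.0 [-0.2 -0.3 -0.8] [0.4694 0.0483 0.1996]
down t10.3 w0.0376 g30.0 [ 0.   0.4 -0.8] [0.4697 0.0495 0.0379]
off t12.7 w0.0920 g0.0 [0.6 0.1 1.1] [0.4692 0.0492 0.1992]
```

View pics/m2.png

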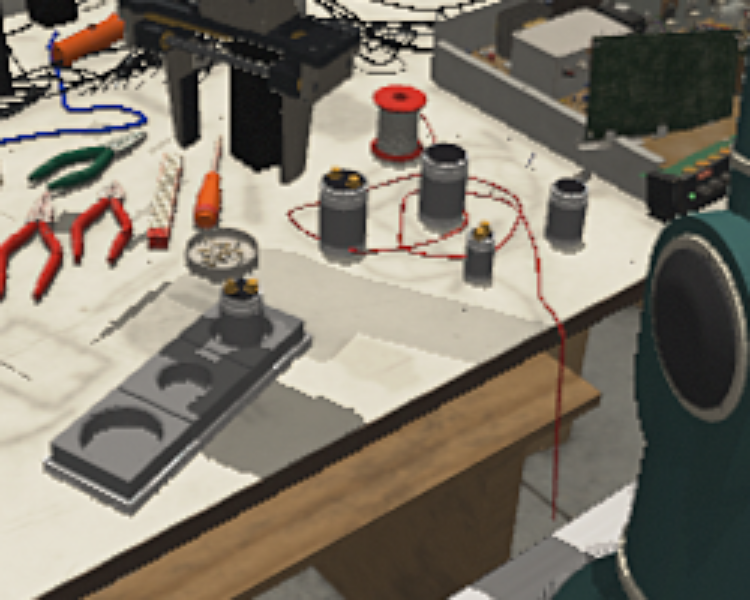

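The medium can stands upright in its nest at (240,315), and nothing else moved. Small and large next, aborting on a bad grip.

Run:
```python
from h import *
for n,w in(("s",.028),("l",.048)):
    pick(n,RA)
    assert abs(env.sense()["gripper_width"]-w)<.004
    place(n,RA)
c=[.47,-.1,.3]
env.movel(c);say("clear")
for k in("scene","top"):
    p,d=viewer.read_camera(k);np.savez(f"pics/{k}2.npz",d=d)
    if k=="scene":cv2.imwrite("pics/e.png",cv2.resize(p[100:300,150:400,::-1],(750,600)))
    q0=cloud(k,d)
    for n,x,h in(("m",CAN["m"][2],.069),("s",CAN["s"][2],.057),("l",CAN["l"][2],.083),("mP",(.426,-.319),.06),("lP",(.531,-.246),.074)):
        q=q0[(np.hypot(q0[:,0]-x[0],q0[:,1]-x[1])<.035)&(abs(q0[:,2]-h)<.005)]
        if len(q)>5:
            g,r=cv2.minEnclosingCircle((q[:,:2]*1000).astype(np.float32));print(k,n,len(q),np.round(g-np.array(x)*1000,1),round(r,1),np.median(q[:,2]))
```

```text
at t15.1 w0.0916 g0.0 [0.2 0.1 0.3] [ 0.4316 -0.2031  0.0247]
shut t16.0 w0.0270 g30.0 [ 0.5  0.7 -0.1] [ 0.431 -0.203  0.024]
up t17.7 w0.0273 g30.0 [-0.7  0.1  0.2] [ 0.4306 -0.2028  0.1993]
over t19.5 w0.0268 g30.0 [0.4 0.3 0. ] [0.4427 0.127  0.1999]
down t21.5 w0.0272 g30.0 [0.4 0.4 0.2] [0.4426 0.1279 0.0339]
off t24.0 w0.0917 g0.0 [-0.5 -0.1  0.6] [0.4421 0.1276 0.1993]
at t26.4 w0.0918 g0.0 [-0.  -0.4 -0.7] [ 0.5518 -0.1315  0.0349]
shut t27.1 w0.0477 g30.0 [-0.3 -0.2  0.8] [ 0.551  -0.1315  0.034 ]
up t28.6 w0.0475 g30.0 [-0.1 -0.3 -0.7] [ 0.5505 -0.1314  0.1992]
over t30.6 w0.0477 g30.0 [-0.2 -0.2 -1.7] [0.4159 0.2055 0.1999]
down t32.6 w0.0476 g30.0 [ 0.8 -0.8 -0.4] [0.4155 0.2064 0.0439]
off t34.8 w0.0922 g0.0 [-0.9  0.1  0.1] [0.4151 0.2059 0.1992]
clear t37.1 w0.0919 g0.0 [ 0.2  0.4 -0.9] [ 0.4699 -0.0994  0.2999]
scene m 91 [-1.2 -0.3] 19.7 0.06733429080492548
scene s 60 [-1.2  0.2] 13.9 0.05588892345500057
scene l 199 [-2.  -1.3] 24.6 0.08166570402951223
scene mP 63 [0.2 2. ] 18.5 0.05821035365559746
scene lP 100 [-4.1 -0.8] 25.5 0.07208356581254516
top m 126 [ 2.9 -2. ] 18.4 0.06882823960636819
top s 57 [ 2.5 -2. ] 13.4 0.056618293494273386
top l 220 [ 2.8 -1.3] 23.3 0.08260183891341588
top mP 136 [ 2.8 -1.4] 18.4 0.05938004679701481
```

View pics/e.png

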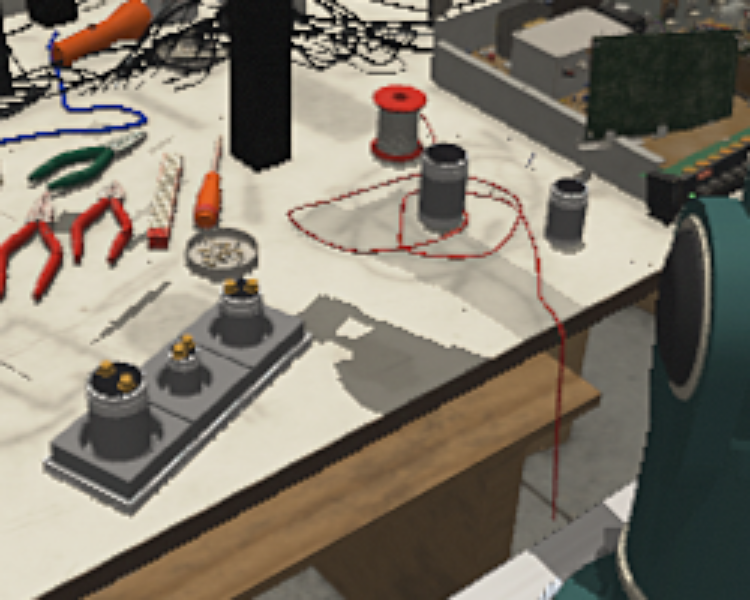

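All three stud cans stand upright in their nests: large at (118,410), small at (183,365), medium at (240,315). Each is within 3 mm of its nest's centre, with tops at the seated heights. The plain cans at (444,185) and (567,212) haven't moved. I'm handing the job in.

```bash
python3 -c "
from station import workorder
print(workorder.finish_job())"
```

```text
the job is handed in; nothing more can be done
None
```

I handed the job in at about 37 s of the 83 s allowed: all three stud cans stand upright in their own nests, about 3 mm or less off centre, and the plain cans were left untouched; the hand-in returned no verdict.

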